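# Line up the moss jars by height on the display board

### The arm

A 6-joint arm with a two-finger parallel gripper is mounted at the origin on the work surface. World frame = base frame: x ahead of the robot, y to its left, z up, the work surface at z = 0. Lengths are in m, angles in rad, forces in N, time in s.
With the tool pointing down it reaches from about 0.3 to 0.875 m from the base axis. Payload 6.4 kg.
Tool frame: the origin (TCP) lies at the very end of the fingers, on their centre line; the grasp point (between the pads) lies 19 mm behind it; z points along the fingers, y is the line along which they close (so a half turn about z gives the same grasp; the last joint's range is limited). The gripper opens to 85 mm and grips with 20 to 120 N. Pads are 22 mm wide; open, the fingers measure 114 mm over their backs; the gripper's body (76 mm by 85 mm) begins 54 mm behind the grasp point. The pads swing forward as they close: fully open they stand 13 mm farther back than shut.
Start: joints at [1.055, 0.181, 1.607, -0, 1.354, -0.206], TCP at [0.175, 0.548, 0.231] pointing down, gripper open.
Joint ranges: [-2.99, 2.99], [-0.89, 2.07], [0.3, 2.58], [-1.14, 4.28], [0, 2.63], [-3.12, 3.12]. Speed limits (rad/s): [2.57, 2.57, 3.01, 3.14, 3.14, 3.14].

### API

Orientations are given as a unit quaternion [w, x, y, z].
In Python, from bench import ctrl gives the robot as it stands.
- The arm moves only by the tool jog_arm, never from a script. Its argument "series" is a list that holds one entry, the list of rows, each a list of 7 numbers: the shift along the tool's x, y, z in mm, then the turn, a rotation vector about the tool's x, y, z in rad, then the finger opening in mm, from 0 to 85.4. In form: [[[tx, ty, tz, rx, ry, rz, gripper], ...]]. A call has exactly 10 rows; each row shifts and turns the commanded pose from where the row before left it, along the tool's axes as they then stand; what a row does not reach is not made up. A row lasts 1/10 s, in which the tool goes at most 50 mm and 8.59 degrees, less where a joint would pass 70% of its speed; a pose out of reach is approached as far as the arm can. A call with a gripper value outside its range is refused whole. The fingers move at their own pace and stop on an object; the grip force is fixed at half the most. Time passes only in rows, so rows that do not move let the fingers close, or fill a call up. It gives the time, the measured TCP pose, the force, the opening and the grip force at its end, in the units of the state.
- ctrl.get_obs(): the state, without advancing time (a new reading comes with each control period).
- ctrl.camera(name): name is "scene" or "top"; returns a dict with "frame" (384x512x3 uint8, blue, green, red), "z_map" (384x512 float32, m along the optical axis (not along the pixel's ray), 0 where there is no reading), "fx", "fy", "cx", "cy" (pixels), "k1" (the pictures are not rectified: a ray, as slopes to the right and down, at radius r is drawn at 1 + k1 r^2 times it, then the intrinsics apply), "xyz" and "rotation" of the camera in the world. Camera axes: x right, y down, z forward; pixel columns grow to the right and rows downward; lengths in m; the calibration is good to about 2 mm. A picture is of the moment at which its call begins.
- ctrl.hand_in(): hands the job in; it is judged then, once.
The state is a dict: "time_s": time; "q": joint angles; "dq": joint speeds; "joint_efforts": joint torques, N m; "eef_pos": TCP position; "eef_rot": TCP orientation; "wrist_force": force on the tool from outside, world axes, zero at the start; "torque": the same for the moment, N m; "opening": opening from 0.0 (shut) to 1.0 (fully open); "grasp_force": force on a finger pad.
Only numpy, scipy, OpenCV 4.12 (cv2) and the standard library are available. Lean on these libraries where they do the work, as an engineer would, in place of code of your own. Each camera call takes 0.05 s, during which the arm holds its last target. There are 200 camera calls.

### The job

Line up the four corked moss jars on the display board's pads in order of height, each upright and centred on its own pad, from the shortest on the pad next to the red tape to the tallest at the other end. The tallest jar gets a plinth: lay the dark wooden plinth flat and centred on that far end pad and stand the tallest jar centred on top of it. Let go of everything, and do not drop a glass jar or knock one over.

Things in the scene. Friction and masses are not known exactly. Their poses are not given: they have to be found in the camera images.
- jar_shortest: upright glass jar with bright yellow-green moss inside and a cream cork stopper; 56 mm tall in all (glass 42 mm tall and 54 mm across, cork on top 44 mm across); closed rigid round piece, about 90 to 210 g; origin at the centre of its underside, z up
- jar_second: upright glass jar with mid-green moss inside and a tan cork stopper; 84 mm tall in all (glass 68 mm tall and 48 mm across, cork on top 38 mm across); closed rigid round piece, about 90 to 210 g; origin at the centre of its underside, z up
- jar_third: upright glass jar with grey-green moss inside and a reddish-brown cork stopper; 112 mm tall in all (glass 94 mm tall and 44 mm across, cork on top 34 mm across); closed rigid round piece, about 90 to 210 g; origin at the centre of its underside, z up
- jar_tallest: upright glass jar with very dark green moss inside and a near-black brown cork stopper; 140 mm tall in all (glass 122 mm tall and 40 mm across, cork on top 30 mm across); closed rigid round piece, about 90 to 210 g; origin at the centre of its underside, z up
- plinth: loose dark-brown round wooden plinth, flat disc 64 mm across and 25 mm high, 55 to 90 g, starts lying flat on the table; origin at the centre of its underside, z up
- pad1: off-white round pad, 70 mm across, 3 mm thick, fixed on the wooden display board (100 x 430 x 15 mm, lying on the table); one of four in a straight row 90 mm apart, numbered in order along the row, on the board's +y direction; origin at the centre of its underside 15 mm above the table, so its top is 18 mm above the table; y axis along the row
- pad2: off-white round pad, 70 mm across, 3 mm thick, fixed on the wooden display board (100 x 430 x 15 mm, lying on the table); one of four in a straight row 90 mm apart, numbered in order along the row, on the board's +y direction; origin at the centre of its underside 15 mm above the table, so its top is 18 mm above the table; y axis along the row
- pad3: off-white round pad, 70 mm across, 3 mm thick, fixed on the wooden display board (100 x 430 x 15 mm, lying on the table); one of four in a straight row 90 mm apart, numbered in order along the row, on the board's +y direction; origin at the centre of its underside 15 mm above the table, so its top is 18 mm above the table; y axis along the row
- pad4: off-white round pad, 70 mm across, 3 mm thick, fixed on the wooden display board (100 x 430 x 15 mm, lying on the table); one of four in a straight row 90 mm apart, numbered in order along the row, on the board's +y direction; origin at the centre of its underside 15 mm above the table, so its top is 18 mm above the table; y axis along the row
- tape_red: strip of red tape, 70 x 22 x 3 mm, fixed across one end of the display board, 60 mm beyond the end pad (a blue strip marks the other end); which end is red changes from start to start; origin at the centre of its underside, 15 mm above the table

How it is judged:
At the end, for the whole second after the job is handed in: From the red tape on: the three lower jars, shortest first, each within 15 mm of the centre of their pads; plinth within 15 mm of the last pad's centre, tallest jar on it within 12 mm of its centre; all standing on these, leaning under 0.1 rad, at rest (((horizontal distance between tape_red and pad1 below 0.12 m and horizontal distance between jar_shortest and pad1 below 0.015 m and horizontal distance between jar_second and pad2 below 0.015 m and horizontal distance between jar_third and pad3 below 0.015 m and horizontal distance between plinth and pad4 below 0.015 m) or (horizontal distance between tape_red and pad4 below 0.12 m and horizontal distance between jar_shortest and pad4 below 0.015 m and horizontal distance between jar_second and pad3 below 0.015 m and horizontal distance between jar_third and pad2 below 0.015 m and horizontal distance between plinth and pad1 below 0.015 m)) and height (world z) of jar_shortest between 0.013 and 0.024 m and height (world z) of jar_second between 0.013 and 0.024 m and height (world z) of jar_third between 0.013 and 0.024 m and height (world z) of plinth between 0.013 and 0.024 m and horizontal distance between jar_tallest and plinth below 0.012 m and z of jar_tallest in the frame of plinth between 0.02 and 0.03 m and angle between each of jar_shortest, jar_second, jar_third, jar_tallest, plinth's own z axis and vertical below 0.1 rad and linear speed of each of jar_shortest, jar_second, jar_third, jar_tallest, plinth below 0.02 m/s and angular speed of each of jar_shortest, jar_second, jar_third, jar_tallest, plinth below 0.2 rad/s); the robot touches nothing.
It fails at once if a glass jar is knocked over (leans more than 57 degrees) (angle between any of jar_shortest, jar_second, jar_third, jar_tallest's own z axis and vertical above 1 rad).
It fails at once if a glass jar is dropped (moves faster than 0.8 m/s, a fall of more than about 30 mm, while the fingers do not touch it) ((linear speed of jar_shortest above 0.8 m/s and contact force between the fingers and jar_shortest below 0.02 N) or (linear speed of jar_second above 0.8 m/s and contact force between the fingers and jar_second below 0.02 N) or (linear speed of jar_third above 0.8 m/s and contact force between the fingers and jar_third below 0.02 N) or (linear speed of jar_tallest above 0.8 m/s and contact force between the fingers and jar_tallest below 0.02 N)).
It also fails if it takes over 138 s, if anything falls off the work surface, if the arm or the gripper's body presses on something with over 40 N, if the wrist force passes 120 N, or if a joint passes its speed limit or range.

## Working session

There is one attempt and no reset: what is moved stays moved. The work goes in short steps, Python scripts to look and compute and a tool call to move; the robot and the scene stay as the last step left them, time stands still between calls to the robot, and variables do not carry over. Pictures are saved under pics/ and viewed, at most 14 in all, crops included, and the job is handed in when it is done.

Besides the shell and the picture viewer there is one more tool, called after "Request:" as name(argument=value, ...) on one line, values as JSON. jog_arm: Moves the arm, as the interface text tells. Its arguments: {"type":"object","properties":{"series":{"type":"array"}},"required":["series"]}

```bash
ls; mkdir -p pics
python3 - <<'E'
from bench import ctrl
import cv2,numpy as np
o=ctrl.get_obs();print({k:np.round(v,3) for k,v in o.items()})
for n in("scene","top"):
    c=ctrl.camera(n);cv2.imwrite(f"pics/{n}0.png",c["frame"]);np.savez(f"{n}0.npz",**c)
    print({k:c[k] for k in("fx","fy","cx","cy","k1","xyz","rotation")})
E
```

```text
pics
{'time_s': np.float64(0.0), 'q': array([ 1.055,  0.182,  1.608, -0.   ,  1.354, -0.206]), 'dq': array([ 0.   , -0.002, -0.   , -0.002,  0.   , -0.001]), 'joint_efforts': array([ 0.0000e+00, -4.4488e+01, -3.5133e+01, -0.0000e+00,  9.0000e-03,
        0.0000e+00]), 'eef_pos': array([0.175, 0.547, 0.23 ]), 'eef_rot': array([-0.   ,  0.154,  0.988, -0.001]), 'wrist_force': array([1.309, 0.243, 0.497]), 'torque': array([0.016, 0.02 , 0.029]), 'grasp_force': np.float64(0.0), 'opening': np.float64(1.001)}
{'fx': 383.2628675423177, 'fy': 383.2628675423177, 'cx': 256.59564996195314, 'cy': 191.65144603393713, 'k1': -0.04467895689291635, 'xyz': array([0.83534646, 0.51256571, 0.77671723]), 'rotation': array([-0.09999652,  0.25193378,  0.90611769, -0.32477806])}
{'fx': 428.68743496480505, 'fy': 428.68743496480505, 'cx': 265.0786179589746, 'cy': 186.31351398371334, 'k1': 0.03773574006445836, 'xyz': array([0.32966079, 0.00646594, 1.11065576]), 'rotation': array([-0.06113293,  0.71361788, -0.69418039,  0.07159514])}
```

View pics/scene0.png

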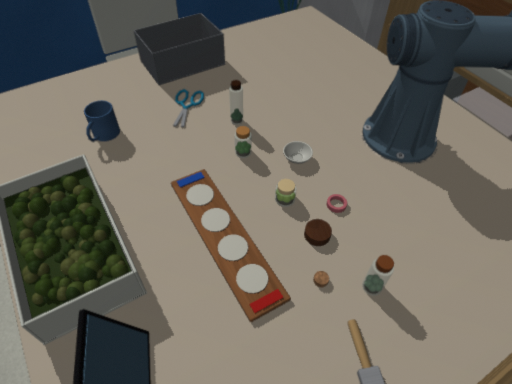

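View pics/top0.png

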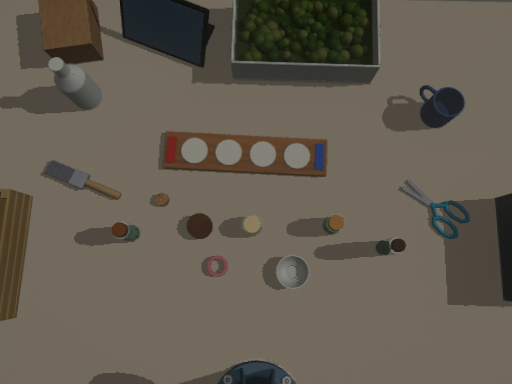

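Scene: board with red tape at top-view (171,150), pads at (194,151), (229,152), (263,154) and (297,156), and blue tape at (320,157). Jars: third (120,230), shortest (252,225), second (335,223), tallest (398,245). The plinth is at (199,226).

```bash
cat > h.py <<'E'
import cv2,numpy as np
from scipy.spatial.transform import Rotation as R
def cam(c):
    K=np.array([[c["fx"],0,c["cx"]],[0,c["fy"],c["cy"]],[0,0,1.]]);q=c["rotation"]
    return K,R.from_quat(np.r_[q[1:],q[0]]).as_matrix(),np.array(c["xyz"])
def slopes(c,uv):
    K,_,_=cam(c); d=np.array([float(c["k1"]),0,0,0,0])
    return cv2.undistortPoints(np.asarray(uv,float).reshape(-1,1,2),K,d,None,None,None) [:,0] if 0 else cv2.undistortPointsIter(np.asarray(uv,float).reshape(-1,1,2),K,d,None,None,(3,50,1e-10))[:,0]
def onplane(c,uv,z):
    _,M,t=cam(c);s=slopes(c,uv);d=np.c_[s,np.ones(len(s))]@M.T
    return t+d*((z-t[2])/d[:,2])[:,None]
def cloud(c):
    _,M,t=cam(c);v,u=np.mgrid[:384,:512];s=slopes(c,np.c_[u.ravel(),v.ravel()])
    P=np.c_[s,np.ones(len(s))]*c["z_map"].reshape(-1,1)
    return (P@M.T+t).reshape(384,512,3)
def project(c,p):
    K,M,t=cam(c)
    return cv2.projectPoints(np.atleast_2d(p).astype(float),cv2.Rodrigues(M.T)[0],-M.T@t,K,np.array([float(c["k1"]),0,0,0,0]))[0][:,0]
def find(c,guess,top,rad,tol=.006):
    """top disc: pixels whose depth-height is near top, near guess -> centre by rays on the plane"""
    W=cloud(c);near=np.hypot(W[...,0]-guess[0],W[...,1]-guess[1])<rad
    m=near&(abs(W[...,2]-top)<tol)&(c["z_map"]>0)
    n,l,st,_=cv2.connectedComponentsWithStats(m.astype(np.uint8))
    if n<2:return None
    k=1+st[1:,4].argmax();m=l==k;v,u=np.nonzero(m)
    P=onplane(c,np.c_[u,v],top)[:,:2]
    (cx,cy),r=cv2.minEnclosingCircle(P.astype(np.float32))
    return P.mean(0),(cx,cy),r*2,len(P),np.median(W[m][:,2])
E
cat > m.py <<'E'
from h import *
T=dict(np.load("top0.npz"));S=dict(np.load("scene0.npz"))
objs=dict(third=((120,230),.112,.034),plinth=((199,226),.025,.064),short=((252,225),.056,.044),second=((335,223),.084,.038),tall=((398,245),.140,.030))
for k,(uv,h,d) in objs.items():
    g=onplane(T,[uv],h)[0]
    print(k,np.round(g,4),"expect dia",d)
    for c in(T,S):
        r=find(c,g,h,.04);print("   ",[np.round(x,4) for x in r] if r else None, np.round(project(c,g)[0]))
hsv={n:cv2.cvtColor(c["frame"],cv2.COLOR_BGR2HSV) for n,c in(("T",T),("S",S))}
for n,c in(("T",T),("S",S)):
    H=hsv[n]
    gs=[onplane(T,[p],.018)[0] for p in((194,151),(229,152),(263,154),(297,156))]
    out=[]
    for g in gs:
        W=cloud(c);m=(np.hypot(W[...,0]-g[0],W[...,1]-g[1])<.045)&(H[...,1]<70)&(H[...,2]>130)&(W[...,2]<.03)&(W[...,2]>.008)
        nn,l,st,_=cv2.connectedComponentsWithStats(m.astype(np.uint8));k=1+st[1:,4].argmax();v,u=np.nonzero(l==k)
        P=onplane(c,np.c_[u,v],.018)[:,:2];out.append(P.mean(0));print(n,np.round(P.mean(0),4),np.round(np.ptp(P,0),3),len(P))
    print(np.linalg.norm(np.diff(out,axis=0),axis=1))
    m=((H[...,0]<6)|(H[...,0]>174))&(H[...,1]>190)&(H[...,2]>110)&(np.hypot(W[...,0]-gs[0][0],W[...,1]-gs[0][1])<.1)
    v,u=np.nonzero(m);print("red",onplane(c,np.c_[u,v],.018).mean(0),len(u))
E
python3 m.py
```

```text
third [0.4077 0.3254 0.112 ] expect dia 0.034
    [array([0.409 , 0.3281]), array([0.4097, 0.328 ]), np.float64(0.0341), np.int64(173), np.float64(0.1115)] [120. 230.]
    [array([0.4136, 0.3321]), array([0.4137, 0.3323]), np.float64(0.0363), np.int64(216), np.float64(0.1104)] [385. 259.]
plinth [0.4296 0.1571 0.025 ] expect dia 0.064
    [array([0.4311, 0.1577]), array([0.4307, 0.1573]), np.float64(0.066), np.int64(512), np.float64(0.0246)] [199. 226.]
    [array([0.4345, 0.1609]), array([0.4346, 0.1603]), np.float64(0.0665), np.int64(494), np.float64(0.0241)] [319. 228.]
short [0.4327 0.0231 0.056 ] expect dia 0.044
    [array([0.4351, 0.0235]), array([0.4352, 0.0238]), np.float64(0.0435), np.int64(246), np.float64(0.0556)] [252. 225.]
    [array([0.4389, 0.0281]), array([0.4387, 0.0282]), np.float64(0.0463), np.int64(198), np.float64(0.0551)] [287. 183.]
second [ 0.4404 -0.1765  0.084 ] expect dia 0.038
    [array([ 0.442, -0.179]), array([ 0.442 , -0.1792]), np.float64(0.0377), np.int64(191), np.float64(0.0834)] [335. 223.]
    [array([ 0.4455, -0.1752]), array([ 0.4457, -0.1749]), np.float64(0.0434), np.int64(119), np.float64(0.0831)] [244. 130.]
tall [ 0.3889 -0.3079  0.14  ] expect dia 0.03
    [array([ 0.3895, -0.3086]), array([ 0.3899, -0.3087]), np.float64(0.0304), np.int64(140), np.float64(0.1399)] [398. 245.]
    [array([ 0.3934, -0.3039]), array([ 0.3937, -0.3034]), np.float64(0.0351), np.int64(61), np.float64(0.138)] [236.  82.]
T [0.6304 0.1813] [0.063 0.063] 429
T [0.6282 0.0921] [0.063 0.063] 442
T [0.6264 0.0023] [0.063 0.061] 431
T [ 0.6252 -0.0878] [0.06  0.061] 320
[0.08929682 0.08980021 0.09010671]
red [0.6285451  0.24274076 0.018     ] 24
S [0.6315 0.1836] [0.068 0.068] 724
S [0.6292 0.0937] [0.068 0.068] 608
S [0.6272 0.004 ] [0.069 0.067] 519
S [ 0.6251 -0.0863] [0.069 0.068] 446
[0.08990888 0.0897584  0.09033126]
red [0.63268718 0.24353703 0.018     ] 314
```

Request:
jog_arm(series=[[[0,0,0,0,0,0.14,85],[0,0,0,0,0,0.14,85],[0,0,0,0,0,0.14,85],[0,0,0,0,0,0.14,85],[0,0,0,0,0,0.14,85],[0,0,0,0,0,0.14,85],[0,0,0,0,0,0.14,85],[0,0,0,0,0,0.14,85],[0,0,0,0,0,0.14,85],[0,0,0,0,0,0,85]]])

```text
time_s: 1.1
eef_pos: [0.1751, 0.5474, 0.2308]
eef_rot: [0.0, 0.707, 0.707, -0.0]
wrist_force: [0.2, 0.5, -0.3]
opening: 0.997
grasp_force: 0.0
```

Request:
jog_arm(series=[[[-37.2,18.7,0,0,0,0,85],[-37.2,18.7,0,0,0,0,85],[-37.2,18.7,0,0,0,0,85],[-37.2,18.7,0,0,0,0,85],[-37.2,18.7,0,0,0,0,85],[-37.2,18.7,0,0,0,0,85],[-37.2,18.7,0,0,0,0,85],[-37.2,18.7,0,0,0,0,85],[-37.2,18.7,0,0,0,0,85],[-37.2,18.7,0,0,0,0,85]]])

```text
time_s: 2.1
eef_pos: [0.363, 0.1743, 0.2314]
eef_rot: [0.0, 0.705, 0.709, 0.0]
wrist_force: [0.6, -0.3, -0.3]
opening: 0.995
grasp_force: 0.0
```

Request:
jog_arm(series=[[[-37.2,18.7,0,0,0,0,85],[-37.2,18.7,0,0,0,0,85],[-37.2,18.7,0,0,0,0,85],[-37.2,18.7,0,0,0,0,85],[0,0,0,0,0,0,85],[0,0,30,0,0,0,85],[0,0,30,0,0,0,85],[0,0,30,0,0,0,85],[0,0,30,0,0,0,85],[0,0,20,0,0,0,85]]])

```text
time_s: 3.1
eef_pos: [0.436, 0.028, 0.0892]
eef_rot: [-0.001, 0.705, 0.709, -0.001]
wrist_force: [0.6, -0.1, -0.6]
opening: 0.994
grasp_force: 0.0
```

Request:
jog_arm(series=[[[-2,0,17,0,0,0,85],[0,0,17,0,0,0,85],[0,0,17,0,0,0,85],[0,0,17,0,0,0,85],[0,0,17,0,0,0,85],[0,0,0,0,0,0,85],[0,0,0,0,0,0,60],[0,0,0,0,0,0,40],[0,0,0,0,0,0,40],[0,0,0,0,0,0,40]]])

```text
time_s: 4.1
eef_pos: [0.4386, 0.0251, 0.0076]
eef_rot: [0.001, 0.707, 0.708, 0.001]
wrist_force: [-1.0, 1.1, 6.3]
opening: 0.62
grasp_force: 62.8
```

Request:
jog_arm(series=[[[0,0,-15,0,0,0,40],[0,0,-30,0,0,0,40],[0,0,-30,0,0,0,40],[26.2,32.1,0,0,0,0,40],[26.2,32.1,0,0,0,0,40],[26.2,32.1,0,0,0,0,40],[26.2,32.1,0,0,0,0,40],[26.2,32.1,0,0,0,0,40],[26.2,32.1,0,0,0,0,40],[0,0,0,0,0,0,40]]])

```text
time_s: 5.1
eef_pos: [0.6334, 0.1855, 0.0818]
eef_rot: [0.001, 0.706, 0.708, 0.002]
wrist_force: [-1.1, -0.1, -1.0]
opening: 0.617
grasp_force: 63.3
```

Request:
jog_arm(series=[[[0,0,10,0,0,0,40],[0,0,15,0,0,0,40],[0,0,10,0,0,0,40],[0,0,5,0,0,0,40],[0,0,0,0,0,0,40],[0,0,0,0,0,0,40],[0,0,0,0,0,0,40],[0,0,0,0,0,0,40],[0,0,0,0,0,0,40],[0,0,0,0,0,0,40]]])

```text
time_s: 6.1
eef_pos: [0.6302, 0.1826, 0.0416]
eef_rot: [0.0, 0.707, 0.707, 0.0]
wrist_force: [-1.2, 0.4, -1.0]
opening: 0.617
grasp_force: 63.3
```

Request:
jog_arm(series=[[[0,0,8,0,0,0,40],[0,0,4,0,0,0,40],[0,0,3,0,0,0,40],[0,0,0,0,0,0,40],[0,0,0,0,0,0,40],[0,0,0,0,0,0,40],[0,0,0,0,0,0,62],[0,0,0,0,0,0,85],[0,0,0,0,0,0,85],[0,0,0,0,0,0,85]]])

```text
time_s: 7.1
eef_pos: [0.6302, 0.1825, 0.0264]
eef_rot: [0.0, 0.707, 0.707, 0.0]
wrist_force: [-0.0, -0.6, 1.2]
opening: 0.997
grasp_force: 0.0
```

Request:
jog_arm(series=[[[0,0,0,0,0,0,85],[0,0,-10,0,0,0,85],[0,0,-20,0,0,0,85],[0,0,-30,0,0,0,85],[0,0,-30,0,0,0,85],[0,0,-30,0,0,0,85],[0,0,-30,0,0,0,85],[0,0,0,0,0,0,85],[0,0,0,0,0,0,85],[0,0,0,0,0,0,85]]])

```text
time_s: 8.1
eef_pos: [0.6292, 0.1824, 0.1752]
eef_rot: [-0.001, 0.707, 0.707, -0.001]
wrist_force: [-0.3, -0.3, -0.2]
opening: 0.994
grasp_force: 0.0
```

Request:
jog_arm(series=[[[-40,-20.7,0,0,0,0,85],[-40,-20.7,0,0,0,0,85],[-40,-20.7,0,0,0,0,85],[-40,-20.7,0,0,0,0,85],[-40,-20.7,0,0,0,0,85],[-40,-20.7,0,0,0,0,85],[-40,-20.7,0,0,0,0,85],[-40,-20.7,0,0,0,0,85],[-40,-20.7,0,0,0,0,85],[0,0,0,0,0,0,85]]])

```text
time_s: 9.1
eef_pos: [0.4414, -0.1814, 0.1751]
eef_rot: [-0.001, 0.709, 0.705, -0.001]
wrist_force: [-0.8, 0.2, 0.4]
opening: 0.991
grasp_force: 0.0
```

Request:
jog_arm(series=[[[0,0,20,0,0,0,85],[0,0,20,0,0,0,85],[0,0,10,0,0,0,85],[0,0,0,0,0,0,85],[0,0,0,0,0,0,85],[0,0,0,0,0,0,85],[0,0,0,0,0,0,85],[0,0,0,0,0,0,85],[0,0,0,0,0,0,85],[0,0,0,0,0,0,85]]])

```text
time_s: 10.1
eef_pos: [0.4442, -0.1778, 0.1265]
eef_rot: [0.0, 0.707, 0.707, 0.0]
wrist_force: [0.5, -0.3, -1.4]
opening: 1.0
grasp_force: 0.0
```

```bash
cat > look.py <<'E'
import sys
from bench import ctrl
from h import *
c=ctrl.camera("scene");cv2.imwrite(f"pics/{sys.argv[1]}.png",c["frame"]);t=ctrl.camera("top")
cv2.imwrite(f"pics/{sys.argv[1]}t.png",t["frame"])
for a in sys.argv[2:]:
    x,y,h=map(float,a.split(","))
    for n,k in(("S",c),("T",t)):
        r=find(k,(x,y),h,.045);print(n,a,[np.round(v,4) for v in r] if r else None)
print(ctrl.get_obs()["eef_pos"])
E
python3 look.py s1 .631,.1825,.074 .4438,-.177,.084
```

```text
S .631,.1825,.074 [array([0.6309, 0.1845]), array([0.6311, 0.1843]), np.float64(0.0459), np.int64(327), np.float64(0.0731)]
T .631,.1825,.074 [array([0.6268, 0.1823]), array([0.6266, 0.1815]), np.float64(0.0458), np.int64(238), np.float64(0.0735)]
S .4438,-.177,.084 [array([ 0.4452, -0.1753]), array([ 0.4456, -0.175 ]), np.float64(0.0431), np.int64(118), np.float64(0.0831)]
T .4438,-.177,.084 [array([ 0.4363, -0.1725]), array([ 0.4392, -0.1765]), np.float64(0.0326), np.int64(73), np.float64(0.0838)]
[ 0.44412589 -0.17771623  0.1263721 ]
```

View pics/s1.png

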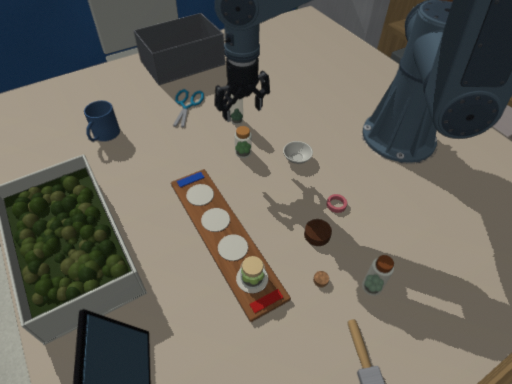

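The shortest jar stands centred on the red-end pad at (252,270), and the gripper hovers over the second jar at (243,140).

Request:
jog_arm(series=[[[0,0,25,0,0,0,85],[0,0,30,0,0,0,85],[0,0,30,0,0,0,85],[0,0,15,0,0,0,85],[0,0,5,0,0,0,85],[0,0,0,0,0,0,85],[0,0,0,0,0,0,60],[0,0,0,0,0,0,35],[0,0,0,0,0,0,35],[0,0,0,0,0,0,35]]])

```text
time_s: 11.2
eef_pos: [0.445, -0.1783, 0.0226]
eef_rot: [0.001, 0.707, 0.707, 0.0]
wrist_force: [-0.4, 0.7, 7.1]
opening: 0.551
grasp_force: 61.2
```

Request:
jog_arm(series=[[[0,0,0,0,0,0,35],[0,0,0,0,0,0,35],[0,0,0,0,0,0,35],[0,0,0,0,0,0,35],[0,0,0,0,0,0,35],[0,0,0,0,0,0,35],[0,0,0,0,0,0,35],[0,0,0,0,0,0,35],[0,0,0,0,0,0,35],[0,0,0,0,0,0,35]]])

```text
time_s: 12.2
eef_pos: [0.445, -0.1783, 0.0226]
eef_rot: [0.001, 0.707, 0.707, 0.0]
wrist_force: [-1.7, 0.6, 6.7]
opening: 0.55
grasp_force: 61.2
```

Request:
jog_arm(series=[[[0,0,-20,0,0,0,35],[0,0,-35,0,0,0,35],[0,0,-35,0,0,0,35],[33.9,23,0,0,0,0,35],[33.9,23,0,0,0,0,35],[33.9,23,0,0,0,0,35],[33.9,23,0,0,0,0,35],[33.9,23,0,0,0,0,35],[33.9,23,0,0,0,0,35],[33.9,23,0,0,0,0,35]]])

```text
time_s: 13.2
eef_pos: [0.6055, 0.0614, 0.1115]
eef_rot: [0.0, 0.707, 0.708, 0.0]
wrist_force: [0.6, -1.2, -2.0]
opening: 0.548
grasp_force: 62.1
```

Request:
jog_arm(series=[[[33.9,23,0,0,0,0,35],[0,0,0,0,0,0,35],[0,0,0,0,0,0,35],[0,0,20,0,0,0,35],[0,0,20,0,0,0,35],[0,0,10,0,0,0,35],[0,0,0,0,0,0,35],[0,0,0,0,0,0,35],[0,0,0,0,0,0,35],[0,0,0,0,0,0,35]]])

```text
time_s: 14.2
eef_pos: [0.6286, 0.0935, 0.0625]
eef_rot: [0.001, 0.707, 0.707, 0.001]
wrist_force: [0.0, -0.3, -1.4]
opening: 0.548
grasp_force: 62.3
```

Request:
jog_arm(series=[[[0,0,10,0,0,0,35],[0,0,7,0,0,0,35],[0,0,4,0,0,0,35],[0,0,0,0,0,0,35],[0,0,0,0,0,0,35],[0,0,0,0,0,0,35],[0,0,0,0,0,0,58],[0,0,0,0,0,0,85],[0,0,0,0,0,0,85],[0,0,0,0,0,0,85]]])

```text
time_s: 15.2
eef_pos: [0.6278, 0.0937, 0.04]
eef_rot: [-0.0, 0.707, 0.707, -0.0]
wrist_force: [-0.1, 0.1, -0.1]
opening: 0.998
grasp_force: 0.0
```

Request:
jog_arm(series=[[[0,0,0,0,0,0,85],[0,0,-10,0,0,0,85],[0,0,-20,0,0,0,85],[0,0,-35,0,0,0,85],[0,0,-35,0,0,0,85],[0,0,-30,0,0,0,85],[12,-39.2,0,0,0,0,85],[13,-39.2,0,0,0,0,85],[13,-39.2,0,0,0,0,85],[13,-39.2,0,0,0,0,85]]])

```text
time_s: 16.2
eef_pos: [0.4696, 0.1449, 0.171]
eef_rot: [0.0, 0.707, 0.707, 0.0]
wrist_force: [0.4, 0.2, -0.3]
opening: 0.995
grasp_force: 0.0
```

Request:
jog_arm(series=[[[14,-39.2,0,0,0,0,85],[0,0,0,0,0,0,85],[0,0,0,0,0,0,85],[0,0,35,0,0,0,85],[0,0,35,0,0,0,85],[0,0,35,0,0,0,85],[0,0,15,0,0,0,85],[0,0,0,0,0,0,85],[0,0,0,0,0,0,85],[0,0,0,0,0,0,85]]])

```text
time_s: 17.2
eef_pos: [0.4336, 0.1584, 0.0517]
eef_rot: [0.001, 0.707, 0.707, 0.001]
wrist_force: [0.4, 0.3, -0.2]
opening: 0.994
grasp_force: 0.0
```

Request:
jog_arm(series=[[[0,0,20,0,0,0,85],[0,0,15,0,0,0,85],[0,0,8,0,0,0,85],[0,0,5,0,0,0,85],[0,0,0,0,0,0,85],[0,0,0,0,0,0,75],[0,0,0,0,0,0,50],[0,0,0,0,0,0,50],[0,0,0,0,0,0,50],[0,0,0,0,0,0,50]]])

```text
time_s: 18.2
eef_pos: [0.4325, 0.1586, 0.0035]
eef_rot: [0.0, 0.707, 0.708, 0.0]
wrist_force: [-2.1, -0.7, 7.8]
opening: 0.726
grasp_force: 63.8
```

Request:
jog_arm(series=[[[0,0,-15,0,0,0,50],[0,0,-30,0,0,0,50],[0,0,-35,0,0,0,50],[-30.7,24.1,0,0,0,0,50],[-30.7,24.1,0,0,0,0,50],[-30.7,24.1,0,0,0,0,50],[-30.7,24.1,0,0,0,0,50],[-30.7,24.1,0,0,0,0,50],[-30.7,24.1,0,0,0,0,50],[-30.7,24.1,0,0,0,0,50]]])

```text
time_s: 19.2
eef_pos: [0.6016, -0.0577, 0.0827]
eef_rot: [0.0, 0.707, 0.707, 0.0]
wrist_force: [0.4, 0.9, 0.2]
opening: 0.724
grasp_force: 65.8
```

Request:
jog_arm(series=[[[-30.7,24.1,0,0,0,0,50],[0,0,0,0,0,0,50],[0,0,0,0,0,0,50],[0,0,20,0,0,0,50],[0,0,20,0,0,0,50],[0,0,0,0,0,0,50],[0,0,0,0,0,0,50],[0,0,0,0,0,0,50],[0,0,0,0,0,0,50],[0,0,0,0,0,0,50]]])

```text
time_s: 20.2
eef_pos: [0.6254, -0.087, 0.0434]
eef_rot: [0.001, 0.707, 0.708, 0.0]
wrist_force: [0.1, -0.6, -0.2]
opening: 0.725
grasp_force: 65.8
```

Request:
jog_arm(series=[[[0,0,10,0,0,0,50],[0,0,7,0,0,0,50],[0,0,4,0,0,0,50],[0,0,0,0,0,0,50],[0,0,0,0,0,0,50],[0,0,0,0,0,0,50],[0,0,0,0,0,0,72],[0,0,0,0,0,0,85],[0,0,0,0,0,0,85],[0,0,0,0,0,0,85]]])

```text
time_s: 21.2
eef_pos: [0.6247, -0.0869, 0.0209]
eef_rot: [-0.0, 0.707, 0.707, -0.0]
wrist_force: [-1.0, -0.7, -0.5]
opening: 0.995
grasp_force: 0.0
```

Request:
jog_arm(series=[[[0,0,0,0,0,0,85],[0,0,-10,0,0,0,85],[0,0,-20,0,0,0,85],[0,0,-35,0,0,0,85],[0,0,-40,0,0,0,85],[0,0,-40,0,0,0,85],[0,0,0,0,0,0,85],[0,0,0,0,0,0,85],[0,0,0,0,0,0,85],[0,0,0,0,0,0,85]]])

```text
time_s: 22.2
eef_pos: [0.6237, -0.0865, 0.1645]
eef_rot: [-0.001, 0.707, 0.707, -0.001]
wrist_force: [0.1, 0.6, 0.2]
opening: 0.995
grasp_force: 0.0
```

Request:
jog_arm(series=[[[41.7,-21.4,0,0,0,0,85],[41.7,-21.4,0,0,0,0,85],[41.7,-21.4,0,0,0,0,85],[41.7,-21.4,0,0,0,0,85],[41.7,-21.4,0,0,0,0,85],[41.7,-21.4,0,0,0,0,85],[41.7,-21.4,0,0,0,0,85],[41.7,-21.4,0,0,0,0,85],[41.7,-21.4,0,0,0,0,85],[0,0,0,0,0,0,85]]])

```text
time_s: 23.2
eef_pos: [0.428, 0.2921, 0.165]
eef_rot: [-0.001, 0.705, 0.71, -0.001]
wrist_force: [0.1, -0.6, 0.2]
opening: 0.999
grasp_force: 0.0
```

```bash
python3 look.py s2 .631,.1825,.074 .6287,.093,.102 .625,-.087,.043 .4113,.33,.112 .3917,-.306,.14
```

```text
S .631,.1825,.074 [array([0.6309, 0.1846]), array([0.63 , 0.185]), np.float64(0.046), np.int64(327), np.float64(0.0731)]
T .631,.1825,.074 [array([0.6269, 0.1824]), array([0.6266, 0.1815]), np.float64(0.0458), np.int64(237), np.float64(0.0735)]
S .6287,.093,.102 [array([0.6284, 0.0955]), array([0.6281, 0.0957]), np.float64(0.0403), np.int64(219), np.float64(0.1012)]
T .6287,.093,.102 [array([0.6244, 0.0916]), array([0.6246, 0.0911]), np.float64(0.0385), np.int64(182), np.float64(0.1016)]
S .625,-.087,.043 [array([ 0.6255, -0.0834]), array([ 0.626 , -0.0837]), np.float64(0.0676), np.int64(416), np.float64(0.0423)]
T .625,-.087,.043 [array([ 0.6218, -0.088 ]), array([ 0.6218, -0.0878]), np.float64(0.0642), np.int64(461), np.float64(0.0427)]
S .4113,.33,.112 [array([0.4133, 0.3321]), array([0.4136, 0.3314]), np.float64(0.0359), np.int64(214), np.float64(0.1105)]
T .4113,.33,.112 [array([0.4115, 0.3121]), array([0.4115, 0.3121]), np.float64(0.0025), np.int64(2), np.float64(0.1078)]
S .3917,-.306,.14 [array([ 0.3929, -0.3039]), array([ 0.3928, -0.3041]), np.float64(0.0333), np.int64(59), np.float64(0.1383)]
T .3917,-.306,.14 [array([ 0.3892, -0.3087]), array([ 0.389 , -0.3086]), np.float64(0.0308), np.int64(141), np.float64(0.1393)]
[0.43068352 0.28871634 0.16524596]
```

View pics/s2.png

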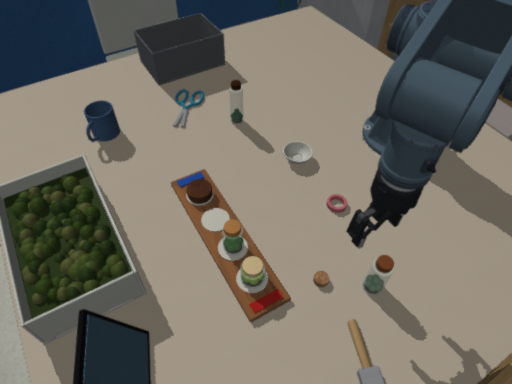

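Shortest (252,270) and second (233,237) are centred, the plinth is on the far pad at (200,192), and the third jar is still at (382,275).

Request:
jog_arm(series=[[[20.5,-9.7,0,0,0,0,85],[20.5,-9.7,0,0,0,0,85],[0,0,0,0,0,0,85],[0,0,0,0,0,0,85],[0,0,0,0,0,0,85],[0,0,10,0,0,0,85],[0,0,5,0,0,0,85],[0,0,0,0,0,0,85],[0,0,0,0,0,0,85],[0,0,0,0,0,0,85]]])

```text
time_s: 24.3
eef_pos: [0.4126, 0.3292, 0.1514]
eef_rot: [0.0, 0.707, 0.707, 0.0]
wrist_force: [-0.3, -0.4, -0.8]
opening: 0.998
grasp_force: 0.0
```

Request:
jog_arm(series=[[[0,0,20,0,0,0,85],[0,0,25,0,0,0,85],[0,0,30,0,0,0,85],[0,0,20,0,0,0,85],[0,0,5,0,0,0,85],[0,0,0,0,0,0,85],[0,0,0,0,0,0,60],[0,0,0,0,0,0,30],[0,0,0,0,0,0,30],[0,0,0,0,0,0,30]]])

```text
time_s: 25.3
eef_pos: [0.413, 0.3296, 0.0526]
eef_rot: [0.0, 0.707, 0.707, 0.001]
wrist_force: [-2.1, -0.5, 6.5]
opening: 0.502
grasp_force: 59.5
```

Request:
jog_arm(series=[[[0,0,-20,0,0,0,30],[0,0,-35,0,0,0,30],[0,0,-25,0,0,0,30],[-30,0,-10,0,0,0,30],[-42.4,0,0,0,0,0,30],[-42.4,0,0,0,0,0,30],[-42.4,0,0,0,0,0,30],[-42.4,0,0,0,0,0,30],[-42.4,0,0,0,0,0,30],[-42.4,0,0,0,0,0,30]]])

```text
time_s: 26.3
eef_pos: [0.4124, 0.0432, 0.1416]
eef_rot: [0.0, 0.707, 0.708, 0.0]
wrist_force: [0.9, -0.7, -2.2]
opening: 0.505
grasp_force: 60.5
```

Request:
jog_arm(series=[[[-42.4,20,0,0,0,0,30],[0,38.8,0,0,0,0,30],[0,38.8,0,0,0,0,30],[0,38.8,0,0,0,0,30],[0,38.8,0,0,0,0,30],[0,38.8,0,0,0,0,30],[0,0,0,0,0,0,30],[0,0,0,0,0,0,30],[0,0,15,0,0,0,30],[0,0,15,0,0,0,30]]])

```text
time_s: 27.3
eef_pos: [0.6259, 0.0027, 0.1107]
eef_rot: [0.0, 0.707, 0.707, 0.0]
wrist_force: [-0.1, -0.2, -0.7]
opening: 0.502
grasp_force: 61.1
```

Request:
jog_arm(series=[[[0,0,10,0,0,0,30],[0,0,0,0,0,0,30],[0,0,0,0,0,0,30],[0,0,0,0,0,0,30],[0,0,0,0,0,0,30],[0,0,0,0,0,0,30],[0,0,0,0,0,0,30],[0,0,0,0,0,0,30],[0,0,0,0,0,0,30],[0,0,0,0,0,0,30]]])

```text
time_s: 28.3
eef_pos: [0.6267, 0.0026, 0.1013]
eef_rot: [0.0, 0.707, 0.707, 0.0]
wrist_force: [0.2, 1.0, -1.7]
opening: 0.5
grasp_force: 61.1
```

Request:
jog_arm(series=[[[0,0,13,0,0,0,30],[0,0,10,0,0,0,30],[0,0,6.5,0,0,0,30],[0,0,0,0,0,0,30],[0,0,0,0,0,0,30],[0,0,0,0,0,0,30],[0,0,0,0,0,0,55],[0,0,0,0,0,0,85],[0,0,0,0,0,0,85],[0,0,0,0,0,0,85]]])

```text
time_s: 29.3
eef_pos: [0.6269, 0.0026, 0.072]
eef_rot: [0.0, 0.707, 0.707, 0.0]
wrist_force: [-0.9, -0.3, -0.3]
opening: 0.995
grasp_force: 0.0
```

Request:
jog_arm(series=[[[0,0,0,0,0,0,85],[0,0,-10,0,0,0,85],[0,0,-20,0,0,0,85],[0,0,-30,0,0,0,85],[0,0,-35,0,0,0,85],[0,0,-35,0,0,0,85],[0,0,0,0,0,0,85],[0,0,0,0,0,0,85],[0,0,0,0,0,0,85],[0,0,0,0,0,0,85]]])

```text
time_s: 30.3
eef_pos: [0.6257, 0.0028, 0.2001]
eef_rot: [-0.001, 0.707, 0.707, -0.001]
wrist_force: [0.6, -0.1, 0.3]
opening: 0.993
grasp_force: 0.0
```

Request:
jog_arm(series=[[[-34.3,-26.1,0,0,0,0,85],[-34.3,-26.1,0,0,0,0,85],[-34.3,-26.1,0,0,0,0,85],[-34.3,-26.1,0,0,0,0,85],[-34.3,-26.1,0,0,0,0,85],[-34.3,-26.1,0,0,0,0,85],[-34.3,-26.1,0,0,0,0,85],[-34.3,-26.1,0,0,0,0,85],[-34.3,-26.1,0,0,0,0,85],[0,0,0,0,0,0,85]]])

```text
time_s: 31.3
eef_pos: [0.3891, -0.3097, 0.2009]
eef_rot: [-0.001, 0.709, 0.705, -0.001]
wrist_force: [0.6, 0.7, -0.4]
opening: 0.996
grasp_force: 0.0
```

Request:
jog_arm(series=[[[0,0,0,0,0,0,85],[0,0,10,0,0,0,85],[0,0,10,0,0,0,85],[0,0,0,0,0,0,85],[0,0,0,0,0,0,85],[0,0,0,0,0,0,85],[0,0,0,0,0,0,85],[0,0,0,0,0,0,85],[0,0,0,0,0,0,85],[0,0,0,0,0,0,85]]])

```text
time_s: 32.3
eef_pos: [0.3922, -0.3064, 0.182]
eef_rot: [0.0, 0.707, 0.707, -0.0]
wrist_force: [-0.9, -0.4, -0.8]
opening: 0.998
grasp_force: 0.0
```

Request:
jog_arm(series=[[[0,0,20,0,0,0,85],[0,0,30,0,0,0,85],[0,0,30,0,0,0,85],[0,0,20,0,0,0,85],[0,0,6,0,0,0,85],[0,0,0,0,0,0,85],[0,0,0,0,0,0,55],[0,0,0,0,0,0,25],[0,0,0,0,0,0,25],[0,0,0,0,0,0,25]]])

```text
time_s: 33.3
eef_pos: [0.3924, -0.307, 0.077]
eef_rot: [0.001, 0.707, 0.708, -0.0]
wrist_force: [-2.0, 1.0, 5.5]
opening: 0.453
grasp_force: 59.4
```

```bash
python3 look.py s3 .631,.1825,.074 .6287,.093,.102 .6268,.003,.130 .625,-.087,.043
```

```text
S .631,.1825,.074 [array([0.631 , 0.1848]), array([0.6311, 0.1843]), np.float64(0.0459), np.int64(330), np.float64(0.073)]
T .631,.1825,.074 [array([0.6267, 0.1825]), array([0.6266, 0.1815]), np.float64(0.0458), np.int64(237), np.float64(0.0735)]
S .6287,.093,.102 [array([0.6281, 0.0955]), array([0.629 , 0.0964]), np.float64(0.042), np.int64(213), np.float64(0.1013)]
T .6287,.093,.102 [array([0.6247, 0.0917]), array([0.6247, 0.0912]), np.float64(0.0382), np.int64(181), np.float64(0.1015)]
S .6268,.003,.130 [array([0.6266, 0.0063]), array([0.6276, 0.0068]), np.float64(0.0383), np.int64(158), np.float64(0.1293)]
T .6268,.003,.130 [array([0.6225, 0.0022]), array([0.6226, 0.002 ]), np.float64(0.0345), np.int64(156), np.float64(0.1292)]
S .625,-.087,.043 [array([ 0.6286, -0.0871]), array([ 0.6266, -0.0847]), np.float64(0.0672), np.int64(343), np.float64(0.0422)]
T .625,-.087,.043 [array([ 0.622 , -0.0881]), array([ 0.6217, -0.0878]), np.float64(0.0644), np.int64(457), np.float64(0.0425)]
[ 0.39241423 -0.30707087  0.07705854]
```

View pics/s3.png

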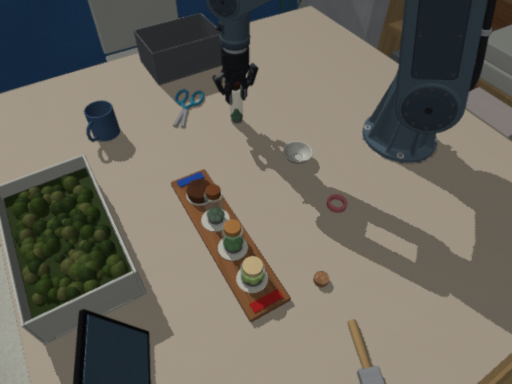

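Third jar is standing on its pad at (215,205) and the tallest is gripped at (237,90).

Request:
jog_arm(series=[[[0,0,-20,0,0,0,25],[0,0,-35,0,0,0,25],[0,0,-35,0,0,0,25],[27.5,29,0,0,0,0,25],[27.5,29,0,0,0,0,25],[27.5,29,0,0,0,0,25],[27.5,29,0,0,0,0,25],[27.5,29,0,0,0,0,25],[27.5,29,0,0,0,0,25],[27.5,29,0,0,0,0,25]]])

```text
time_s: 34.4
eef_pos: [0.596, -0.1122, 0.1661]
eef_rot: [0.0, 0.707, 0.708, 0.0]
wrist_force: [0.4, -1.4, -2.2]
opening: 0.459
grasp_force: 60.5
```

Request:
jog_arm(series=[[[27.5,29.3,0,0,0,0,25],[0,0,0,0,0,0,25],[0,0,0,0,0,0,25],[0,0,15,0,0,0,25],[0,0,10,0,0,0,25],[0,0,5,0,0,0,25],[0,0,0,0,0,0,25],[0,0,0,0,0,0,25],[0,0,0,0,0,0,25],[0,0,0,0,0,0,25]]])

```text
time_s: 35.4
eef_pos: [0.6246, -0.0863, 0.1364]
eef_rot: [0.0, 0.707, 0.707, 0.0]
wrist_force: [0.0, -0.5, -1.9]
opening: 0.453
grasp_force: 60.8
```

Target z is 0.077 + 0.043 + 0.001 = 0.121, so 15.5 mm down.

Request:
jog_arm(series=[[[0,0,8,0,0,0,25],[0,0,4.5,0,0,0,25],[0,0,3,0,0,0,25],[0,0,0,0,0,0,25],[0,0,0,0,0,0,25],[0,0,0,0,0,0,25],[0,0,0,0,0,0,45],[0,0,0,0,0,0,65],[0,0,0,0,0,0,85],[0,0,0,0,0,0,85]]])

```text
time_s: 36.4
eef_pos: [0.6243, -0.0861, 0.1203]
eef_rot: [0.0, 0.707, 0.707, 0.0]
wrist_force: [-0.2, 0.3, 0.8]
opening: 0.987
grasp_force: 0.0
```

Request:
jog_arm(series=[[[0,0,0,0,0,0,85],[0,0,-10,0,0,0,85],[0,0,-20,0,0,0,85],[0,0,-30,0,0,0,85],[0,0,-35,0,0,0,85],[0,0,-35,0,0,0,85],[-30,-20,0,0,0,0,85],[-40,-30,0,0,0,0,85],[-40,-30,0,0,0,0,85],[-40,-30,0,0,0,0,85]]])

```text
time_s: 37.4
eef_pos: [0.5134, -0.2373, 0.2514]
eef_rot: [0.001, 0.706, 0.708, 0.0]
wrist_force: [0.9, -0.6, -0.5]
opening: 0.997
grasp_force: 0.0
```

Request:
jog_arm(series=[[[-30,-30,0,0,0,0,85],[0,0,0,0,0,0,85],[0,0,0,0,0,0,85],[0,0,0,0,0,0,85],[0,0,0,0,0,0,85],[0,0,0,0,0,0,85],[0,0,0,0,0,0,85],[0,0,0,0,0,0,85],[0,0,0,0,0,0,85],[0,0,0,0,0,0,85]]])

```text
time_s: 38.4
eef_pos: [0.4845, -0.2661, 0.2502]
eef_rot: [-0.0, 0.707, 0.708, -0.0]
wrist_force: [-0.2, -0.2, 0.1]
opening: 0.996
grasp_force: 0.0
```

```bash
python3 look.py s4 .631,.1825,.074 .6287,.093,.102 .6268,.003,.130 .625,-.087,.183 .625,-.087,.043
```

```text
S .631,.1825,.074 [array([0.6311, 0.1844]), array([0.6311, 0.184 ]), np.float64(0.0456), np.int64(326), np.float64(0.073)]
T .631,.1825,.074 [array([0.6268, 0.1822]), array([0.6266, 0.1815]), np.float64(0.0458), np.int64(237), np.float64(0.0734)]
S .6287,.093,.102 [array([0.6285, 0.0956]), array([0.6287, 0.0953]), np.float64(0.04), np.int64(222), np.float64(0.1011)]
T .6287,.093,.102 [array([0.6245, 0.0916]), array([0.6245, 0.0911]), np.float64(0.0386), np.int64(181), np.float64(0.1015)]
S .6268,.003,.130 [array([0.6265, 0.006 ]), array([0.6267, 0.0058]), np.float64(0.036), np.int64(154), np.float64(0.1288)]
T .6268,.003,.130 [array([0.6227, 0.0022]), array([0.6226, 0.002 ]), np.float64(0.0345), np.int64(154), np.float64(0.1294)]
S .625,-.087,.183 [array([ 0.6233, -0.0853]), array([ 0.6218, -0.0851]), np.float64(0.0346), np.int64(114), np.float64(0.182)]
T .625,-.087,.183 [array([ 0.6197, -0.0897]), array([ 0.6197, -0.0898]), np.float64(0.0301), np.int64(135), np.float64(0.1826)]
S .625,-.087,.043 [array([ 0.6401, -0.0771]), array([ 0.6366, -0.0819]), np.float64(0.0611), np.int64(164), np.float64(0.0422)]
T .625,-.087,.043 [array([ 0.6135, -0.0824]), array([ 0.6216, -0.0872]), np.float64(0.0641), np.int64(206), np.float64(0.0424)]
[ 0.48438427 -0.26624116  0.25026944]
```

View pics/s4.png

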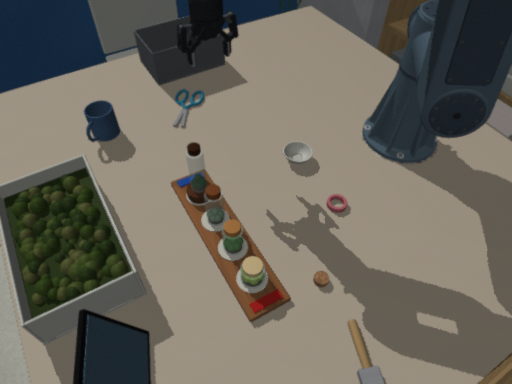

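View pics/s4t.png

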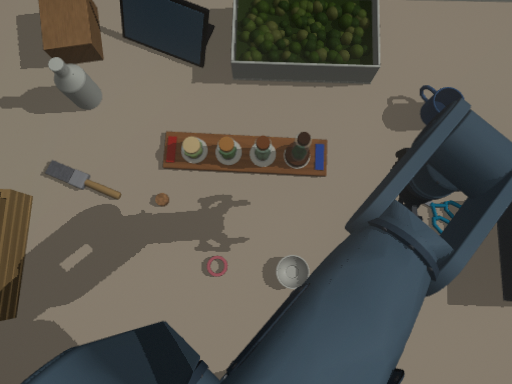

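The row runs shortest at the red tape (194,150), second (228,150), third (263,150), then the tallest on the plinth by the blue tape (300,148). Heights match and offsets are within about 3 mm.

```bash
python3 -c "
from bench import ctrl
print(ctrl.hand_in())"
```

```text
the job is handed in; nothing more can be done
None
```

The job is handed in, with no verdict returned: the jars stand upright in height order from the red tape, the tallest on its plinth, everything released, and the last camera check put each within about 5 mm of centre.

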